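# Extend the telescoping battery rest and lay the pack on it

## Task

The telescoping stand is set too short for the flat black battery pack. Press the stand's spring button flush and slide the aluminium sleeve out to the next hole, so that the button snaps out again there; then lay the pack flat along the stand on its two narrow rests, between their end lips. Set it down rather than dropping it, and leave the thicker black carton behind where it is.

Things in the scene. Friction and masses are not known exactly. Their poses are not given: they have to be found in the camera images.
- stand: Telescoping stand fixed on the bench: grey base plate 70 x 226 x 8 mm, black head at its -y end that holds a dark inner tube lying along the stand's y, axis 50 mm above the bench. Over it runs an aluminium sleeve 30 x 30 mm (35 to 65 mm high), 145 mm long, with three holes 35 mm apart in its front (-x) face. Nothing stands above the sleeve between the rests. Origin on the bench; z up.
- sleeve (a joint): How far the sleeve and its rest have slid out along the stand's +y (m): starts in its first hole at 0; next hole 0.035, last 0.070; play in a hole 1.5 mm either way. Lips 95 mm apart at 0, 130 mm at 0.035; at 0.070 the ledges are too far apart for the pack. Friction 2 N, some 8 to 15 N more while the button is pushed under the edge of its hole.
- snap_button (a joint): Travel of the spring button into the tube (m): 0 snapped out, 7 mm proud of the sleeve; 0.007 flush; 0.010 under the sleeve wall between holes. Spring 4 N out, 7 N flush. It sits on the inner tube and does not move along. Held flush (say by pinching the sleeve front to back, a pad over the button), its bevel lets the hole's edge push it under as the sleeve is pulled.
- button_tip (a point): Tip of the round steel button, 13 mm across, in the sleeve's front (-x) face at y = -17.5 mm of the stand, 50 mm above the bench, 22 mm before the tube's axis when out. At the start it is half-way between the two ledges, which are 65 mm apart. It pops out by itself in the next hole and locks the sleeve.
- fixed_rest (a point): Centre of the fixed black rest's ledge, 57.5 mm to -y of the stand's origin. Each rest is a level ledge 74 mm above the bench, 36 mm wide across the stand, 15 mm deep, with an end lip 6 mm thick and 9 mm higher at its outer end. This one stands on a bridge over the sleeve, 51 mm wide across the stand, at y = -71 to -62 mm.
- sliding_rest (a point): Centre of the ledge of the like rest on the sleeve, 74 mm above the bench; at the start 22.5 mm to +y of the stand's origin.
- seat (a point): Where the pack's centre belongs, axes as the stand's: over the stand's origin, half-way between the lips when the sleeve is in the next hole, 79 mm above the bench (5 mm above the ledges).
- pack_centre (a point): Centre of the loose flat black battery pack, 46 (x) x 120 (y) x 10 (z) mm, about 60 g, lying on the bench; its y axis runs along its length. Either end may go to either rest.
- carton_centre (a point): Centre of the loose black carton, 50 x 158 x 20 mm, thicker and longer than the pack; to be left alone.
There are look-alikes about, which are no part of the job. There is more than one size of the part that bears pack_centre; the job needs the middle-sized.

How it is judged:
By the outcome, as a careful person would: the job done as asked, in the order asked, and still so for the second after the job is handed in, with the robot touching nothing.
It also fails if it takes over 51 s, if anything falls off the work surface, if the arm or the gripper's body presses on something with over 40 N, if the wrist force passes 120 N, or if a joint passes its speed limit or range.

## Robot

A 6-joint arm with a two-finger parallel gripper is mounted at the origin on a cart in front of the work surface, level with it; the furniture and walls round the work are solid. World frame = base frame: x ahead of the robot, y to its left, z up, the work surface at z = 0. Lengths are in m, angles in rad, forces in N, time in s.
With the tool pointing down it reaches from about 0.25 to 0.775 m from the base axis. Payload 4 kg.
Tool frame: the origin (TCP) lies at the very end of the fingers, on their centre line; the grasp point (between the pads) lies 19 mm behind it; z points along the fingers, y is the line along which they close (so a half turn about z gives the same grasp; the last joint's range is limited). The gripper opens to 94 mm and grips with 3 to 60 N. Pads are 16 mm wide; open, the fingers measure 119 mm over their backs; the gripper's body (75 mm by 177 mm) begins 78 mm behind the grasp point.
Start: joints at [-1.411, 0.087, 1.371, -0, 1.684, -0.103], TCP at [0.143, -0.531, 0.171] pointing down, gripper open.
Joint ranges: [-3.1, 3.1], [-0.76, 2.03], [0.27, 2.55], [-1.08, 4.22], [0.17, 2.65], [-2.57, 2.57]. Speed limits (rad/s): [2.79, 2.79, 3.14, 3.14, 3.14, 3.14].

## Interface

Orientations are given as [roll, pitch, yaw] about the fixed x, y, z axes, in that order (R = Rz(yaw) Ry(pitch) Rx(roll)).
In Python, from bench import robot, vision gives the robot as it stands.
- The arm moves only by the shell command python3 -m crank 'ROWS'. ROWS is JSON, a list of rows, each a list of 3 entries, a list of its own where there are three numbers: the closure, from 0 (fully open) to 1 (shut), then the shift along the tool's x, y, z in m, then the turn, a rotation vector about the tool's x, y, z in degrees. A call has 1 to 8 rows; each row shifts and turns the commanded pose from where the row before left it, along the tool's axes as they then stand; what a row does not reach is not made up. A row lasts 1/10 s, in which the tool goes at most 50 mm and 8.59 degrees, less where a joint would pass 70% of its speed; a pose out of reach is approached as far as the arm can. A call with a gripper value outside its range is refused whole. The fingers move at their own pace and stop on an object; the grip force is fixed at half the most. Time passes only in rows, so rows that do not move let the fingers close. It gives the time, the measured TCP pose, the force, the opening and the grip force at its end, in the units of the state.
- robot.get_obs(): the state, without advancing time (a new reading comes with each control period).
- vision.snapshot(name): name is "side" or "top"; returns a dict with "color" (480x640x3 uint8, red, green, blue), "z_map" (480x640 float32, m along the optical axis (not along the pixel's ray), 0 where there is no reading), "fx", "fy", "cx", "cy" (pixels), "R" (3x3) and "t" (3): a world point X has camera coordinates R X + t. Camera axes: x right, y down, z forward; pixel columns grow to the right and rows downward; lengths in m; the calibration is good to about 2 mm. A picture is of the moment at which its call begins.
- robot.close_job(): hands the job in; it is judged then, once.
The state is a dict: "time": time; "joint_positions": joint angles; "qvel": joint speeds; "joint_torque": joint torques, N m; "tool_pos": TCP position; "ee_rot": TCP orientation; "wrist_force": force on the tool from outside, world axes, zero at the start; "wrist_torque": the same for the moment, N m; "width": finger opening in m; "finger_force": force on a finger pad.
Only numpy, scipy, OpenCV 4.12 (cv2) and the standard library are available. Lean on these libraries where they do the work, as an engineer would, in place of code of your own. Each camera call takes 0.05 s, during which the arm holds its last target. There are 200 camera calls.

## Working session

There is one attempt and no reset: what is moved stays moved. The work goes in short steps, Python scripts to look and compute and a shell command to move; the robot and the scene stay as the last step left them, time stands still between calls to the robot, and variables do not carry over. Pictures are saved under pics/ and viewed, at most 10 in all, crops included, and the job is handed in when it is done.

```bash
mkdir -p pics; python3 - <<'E'
from bench import robot, vision
import cv2,numpy as np
o=robot.get_obs();print(o)
for n in("top","side"):
    s=vision.snapshot(n);cv2.imwrite(f"pics/{n}0.png",s["color"][:,:,::-1]);np.savez(f"{n}0.npz",**s)
    print(n,s["fx"],s["cx"],s["cy"],s["R"].tolist(),s["t"])
E
```

```text
{'time': 0.0, 'joint_positions': array([-1.41108905e+00,  8.79388977e-02,  1.37226419e+00, -2.11291361e-05,
        1.68355780e+00, -1.03131741e-01]), 'qvel': array([ 0.0014897 , -0.0001727 , -0.00136317, -0.00015948, -0.0001232 ,
        0.00012978]), 'joint_torque': array([ 6.43891035e-04, -3.40182137e+01, -3.02426541e+01,  7.15843798e-02,
        3.30503436e-02, -1.55570810e-04]), 'tool_pos': array([ 0.1427746 , -0.53050459,  0.169508  ]), 'ee_rot': array([-3.13943377e+00, -2.02329316e-04,  2.62836441e-01]), 'wrist_force': array([ 0.34888371, -0.18028957, -0.62167449]), 'wrist_torque': array([ 0.02293287,  0.01881475, -0.02709277]), 'finger_force': 0.0, 'width': 0.09397536228588746}
top 554.5693405637944 324.49750486911694 244.04585461717474 [[-0.020527451046965975, -0.9996917936837617, -0.013962141485377059], [-0.986332760897448, 0.022532708423699158, -0.16321752917965107], [0.16348182936929748, 0.01042087771907076, -0.9864913059797497]] [0.06232754 0.5490631  1.20663417]
side 566.113982434896 309.2162475663388 243.58617606059875 [[0.9968494201474527, -0.0781399685611545, 0.013615390738020278], [-0.0403000917243168, -0.6468177636160559, -0.7615790722424925], [0.06831644134978661, 0.758630955065759, -0.6479289605020871]] [-0.54551584  0.11305643  1.20630332]
```

View pics/top0.png

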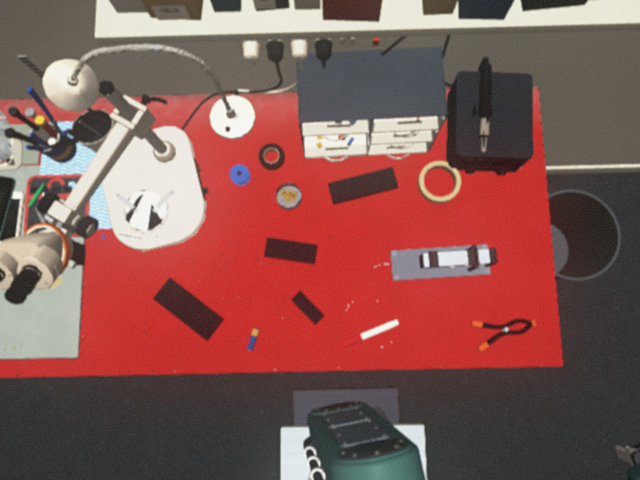

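View pics/side0.png

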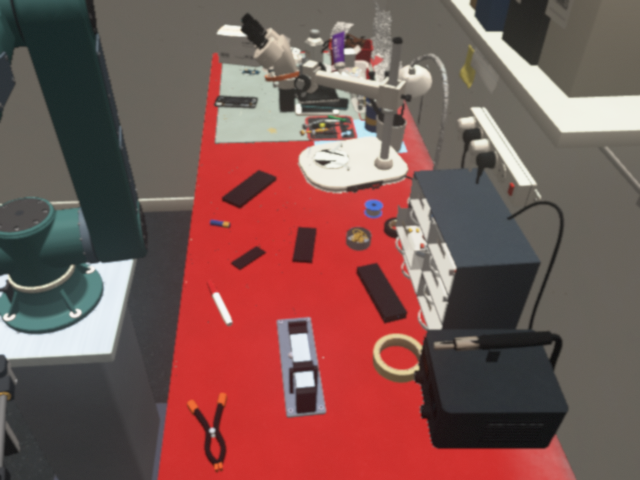

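Top view: the stand is at about (443,263) with its black head at the right (-y) end. Flat black parts are at (291,250), (308,307), (188,308) and (363,185). Next I measure them.

```bash
cat > h.py <<'E'
import numpy as np,cv2
def world(s):
    v,u=np.mgrid[0:480,0:640];z=s["z_map"]
    c=np.stack([(u-s["cx"])/s["fx"]*z,(v-s["cy"])/s["fy"]*z,z],-1)
    return (c-s["t"])@s["R"]
def rect(p):
    (c,(w,h),a)=cv2.minAreaRect((p[:,:2]*1000).astype(np.float32))
    if w<h: w,h,a=h,w,a+90
    return np.round(c,1),round(w,1),round(h,1),round((a)%180,1)
E
python3 - <<'E'
from h import *
s=np.load("top0.npz");W=world(s);g=s["color"].astype(int)
mask=((g[...,0]<110)&(s["z_map"]>0)).astype(np.uint8)
n,l,st,c=cv2.connectedComponentsWithStats(mask)
for (u,v) in((291,250),(308,307),(188,308),(363,185)):
    p=W[l==l[v,u]];print((u,v),len(p),rect(p),"z",np.median(p[:,2]))
# stand: plate
R=W[225:300,380:510];col=g[225:300,380:510]
z=R[...,2];sat=col.max(-1)-col.min(-1)
ns=(sat<60)
p=R[ns&(z<0.02)&(z>-0.005)];print("plate",len(p),rect(p),np.median(p[:,2]))
for a,b in((.055,.068),(.069,.078),(.078,.1)):
    m=(z>a)&(z<b);p=R[m];print(a,len(p),rect(p))
print("red z",np.median(z[~ns]))
im=cv2.resize(s["color"][225:300,380:510,::-1],None,fx=6,fy=6,interpolation=cv2.INTER_CUBIC)
cv2.imwrite("pics/c1.png",im)
t=np.load("side0.npz");cv2.imwrite("pics/c2.png",cv2.resize(t["color"][305:425,260:345,::-1],None,fx=5,fy=5,interpolation=cv2.INTER_CUBIC))
E
```

```text
(291, 250) 931 (array([543.6, 130.5]), 117.2, 44.4, 79.8) z 0.008546569156159489
(308, 307) 407 (array([411.4,  93.3]), 76.5, 27.4, 42.9) z 0.005351024195941514
(188, 308) 1780 (array([413.8, 366.2]), 159.3, 59.4, 52.1) z 0.011651603203253338
(363, 185) 1373 (array([692.8, -41.6]), 155.5, 50.3, 103.4) z 0.01857301693731878
plate 1735 (array([ 509.3, -215.1]), 225.5, 71.1, 92.3) 0.006970847853276658
0.055 728 (array([ 511.1, -243.8]), 165.1, 50.8, 88.8)
0.069 312 (array([ 506.9, -249.4]), 155.4, 50.8, 97.3)
0.078 99 (array([ 508.2, -230.3]), 106.9, 35.5, 92.3)
red z -0.000986133599057291
```

View pics/c1.png

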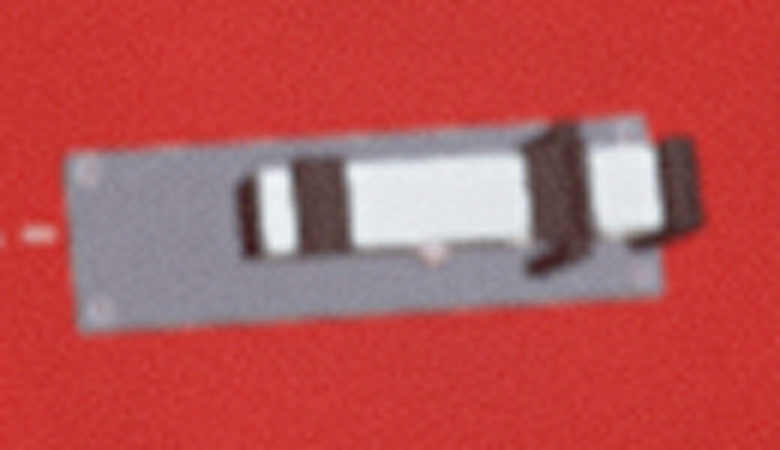

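The crop shows the sliding rest's dark band at x≈295–350, the fixed rest at 528–585 and the button at (433,255). The 117x44 mm part at (291,250) is the pack, and the 155x50 mm part at (363,185) is the carton. Next I refine the stand frame and write a helper for the deltas.

```bash
cat >> h.py <<'E'
from scipy.spatial.transform import Rotation as Ro
def ray(s,u,v,z):
    d=s["R"].T@np.array([(u-s["cx"])/s["fx"],(v-s["cy"])/s["fy"],1]);o=-s["R"].T@s["t"]
    return o+d*(z-o[2])/d[2]
def togo(o,target,yaw):
    """tool-frame shift and turn (deg) from the measured pose to target, tool down, yaw deg"""
    R=Ro.from_euler("xyz",o["ee_rot"]);T=Ro.from_euler("xyz",[180,0,yaw],degrees=True)
    return (np.round(R.inv().apply(np.array(target)-o["tool_pos"]),4),np.round((R.inv()*T).as_rotvec(degrees=True),2))
E
python3 - <<'E'
from h import *
from bench import robot
s=np.load("top0.npz")
f=lambda u,v,z:np.round(ray(s,380+u/6-.4,225+v/6-.4,z)*1000,1)
print("button",f(433,255,.05),"inner ledges",f(350,207,.074),f(528,198,.074),"outer",f(297,210,.083),f(585,195,.083))
print("sleeve edges",f(440,160,.065),f(440,245,.065))
print("plate corners",[f(*p,.008) for p in((67,153),(80,331),(645,115),(661,296))])
o=robot.get_obs();print(togo(o,[.509,-.231,.17],92.3))
E
```

```text
button [ 491. -232.   50.] inner ledges [ 506.5 -197.6   74. ] [ 508.3 -262.5   74. ] outer [ 504.6 -176.6   83. ] [ 507.8 -280.9   83. ]
sleeve edges [ 524.4 -233.3   65. ] [ 492.9 -231.5   65. ]
plate corners [array([ 538.8, -102.5,    8. ]), array([ 469.7, -104.7,    8. ]), array([ 548.6, -325.9,    8. ]), array([ 478.3, -327.2,    8. ])]
(array([ 4.315e-01, -1.941e-01,  1.000e-04]), array([ -0.09,  -0.09, -77.24]))
```

```bash
python3 -m crank '[[0,[0.036,-0.016,0],[0,0,0]],[0,[0.036,-0.016,0],[0,0,0]],[0,[0.036,-0.016,0],[0,0,0]],[0,[0.036,-0.016,0],[0,0,0]],[0,[0.036,-0.016,0],[0,0,0]],[0,[0.036,-0.016,0],[0,0,0]],[0,[0.036,-0.016,0],[0,0,0]],[0,[0.036,-0.016,0],[0,0,0]]]' && python3 -m crank '[[0,[0.036,-0.016,0],[0,0,0]],[0,[0.036,-0.016,0],[0,0,0]],[0,[0.036,-0.016,0],[0,0,0]],[0,[0.036,-0.016,0],[0,0,0]],[0,[0,0,0],[0,0,-8]],[0,[0,0,0],[0,0,-8]],[0,[0,0,0],[0,0,-8]],[0,[0,0,0],[0,0,-8]]]' && python3 -m crank '[[0,[0,0,0],[0,0,-8]],[0,[0,0,0],[0,0,-8]],[0,[0,0,0],[0,0,-8]],[0,[0,0,0],[0,0,-8]],[0,[0,0,0],[0,0,-8]],[0,[0,0,0],[0,0,-5]],[0,[0,0,0],[0,0,0]]]'
python3 - <<'E'
from h import *
from bench import robot
print(togo(robot.get_obs(),[.5088,-.2315,.1],92.3))
E
```

```text
time: 0.9
tool_pos: [0.3886, -0.3313, 0.1702]
ee_rot: [-3.141, 0.0, 0.263]
wrist_force: [0.0, -1.2, 0.6]
width: 0.0944
finger_force: 0.0
time: 1.7
tool_pos: [0.51, -0.2331, 0.1699]
ee_rot: [-3.14, 0.0, 0.828]
wrist_force: [0.7, -0.2, -0.6]
width: 0.0943
finger_force: 0.0
time: 2.4
tool_pos: [0.5099, -0.2333, 0.17]
ee_rot: [-3.141, -0.001, 1.606]
wrist_force: [-0.4, -0.4, 0.1]
width: 0.0942
finger_force: 0.0
(array([ 0.0018, -0.0009,  0.07  ]), array([-0.06, -0.03, -0.26]))
```

```bash
python3 -m crank '[[0,[0.002,-0.001,0.03],[0,0,0]],[0,[0,0,0.04],[0,0,0]],[0,[0,0,0.03],[0,0,0]],[0,[0,0,0.02],[0,0,0]],[0,[0,0,0.019],[0,0,0]],[0,[0,0,0],[0,0,0]]]'
python3 - <<'E'
from h import *
from bench import robot,vision
print(togo(robot.get_obs(),[.5088,-.2315,.031],92.3))
a=vision.snapshot("top");b=vision.snapshot("side");np.savez("side1.npz",**b)
A=cv2.resize(a["color"][215:310,380:510],(620,453),interpolation=2)
B=cv2.resize(b["color"][270:420,250:350],(302,453),interpolation=2)
cv2.imwrite("pics/d1.png",cv2.resize(np.hstack([A,B]),(800,393))[:,:,::-1])
E
```

```text
time: 3.0
tool_pos: [0.5065, -0.23, 0.0279]
ee_rot: [-3.135, -0.004, 1.605]
wrist_force: [-0.3, -0.9, -0.6]
width: 0.0939
finger_force: 0.0
(array([-0.0015,  0.0023, -0.0032]), array([-0.37, -0.23, -0.34]))
```

View pics/d1.png

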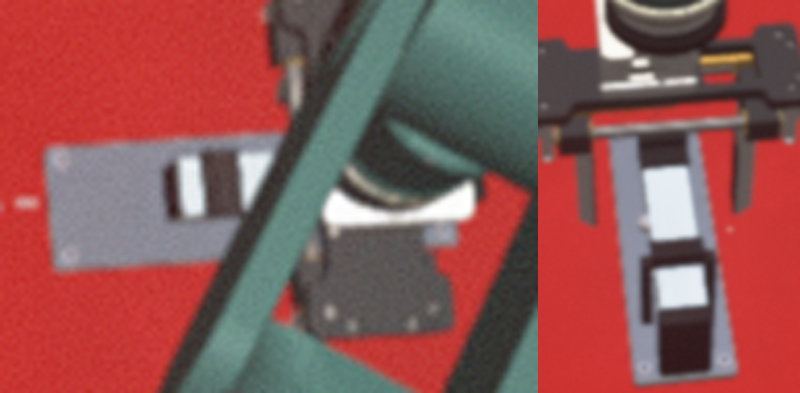

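Composite: the button shows at (645,222) on the sleeve's left face, and the fingers straddle it with tips at about (588,222) and (735,210). I check the y alignment from this view.

```bash
python3 - <<'E'
from h import *
from bench import robot
s=np.load("side1.npz");k=3.02*800/922
f=lambda x,y,z:np.round(ray(s,250+(x-538)/k,270+y/k,z)*1000,1)
print("button",f(645,222,.05),"tips",f(588,222,.028),f(735,210,.028))
o=robot.get_obs();print(o["tool_pos"],o["ee_rot"],togo(o,[.5088,-.2315,.031],92.3))
E
python3 -m crank '[[0,[0,0,-0.003],[0,0,-0.3]],[0,[0,0,0],[0,0,0]]]'
```

```text
button [ 494.9 -228.8   50. ] tips [ 455.  -208.6   28. ] [ 561.1 -204.8   28. ]
[ 0.50892192 -0.23144934  0.0316018 ] [-3.14089161e+00 -3.70894451e-04  1.60561321e+00] (array([-0.    , -0.0001,  0.0006]), array([-0.04, -0.02, -0.31]))
time: 3.3
tool_pos: [0.5104, -0.2323, 0.0369]
ee_rot: [3.138, 0.002, 1.612]
wrist_force: [0.7, -1.0, -0.3]
width: 0.0943
finger_force: 0.0
```

```bash
python3 - <<'E'
from h import *
from bench import robot,vision
s=np.load("side1.npz");W=world(s)
def show(s):
    W=world(s);p=W.reshape(-1,3)
    for lo,hi in((.43,.475),(.545,.59)):
        m=(p[:,0]>lo)&(p[:,0]<hi)&(abs(p[:,1]+.231)<.03)&(p[:,2]>.012)&(p[:,2]<.09)
        q=p[m]*1000;print(len(q),np.percentile(q,[1,50,99],axis=0).round(0).tolist())
show(s)
b=vision.snapshot("side");show(b)
o=robot.get_obs();print(o["tool_pos"])
E
```

```text
52 [[450.0, -244.0, 67.0], [456.0, -242.0, 79.0], [461.0, -240.0, 90.0]]
61 [[555.0, -241.0, 67.0], [559.0, -238.0, 79.0], [567.0, -228.0, 89.0]]
36 [[451.0, -246.0, 74.0], [459.0, -244.0, 83.0], [463.0, -234.0, 90.0]]
42 [[557.0, -241.0, 72.0], [561.0, -239.0, 83.0], [568.0, -224.0, 89.0]]
[ 0.51026201 -0.23218828  0.03661046]
```

```bash
python3 - <<'E'
from h import *
from bench import robot,vision
b=vision.snapshot("side");np.savez("side2.npz",**b)
cv2.imwrite("pics/e1.png",cv2.resize(b["color"][275:385,240:340,::-1],(545,600),interpolation=2))
o=robot.get_obs();print(o["tool_pos"])
# project expected fingertips
for x in(.455,.56):
  for z in (.0366,.07):
    c=b["R"]@np.array([x,-.24,z])+b["t"];print(x,z,((c[:2]/c[2]*b["fx"]+[b["cx"],b["cy"]])-[240,275])*5.45)
E
```

```text
[ 0.5099571  -0.23203478  0.03617318]
0.455 0.0366 [159.80457041 493.00006863]
0.455 0.07 [156.53496598 429.52576455]
0.56 0.0366 [472.18957313 475.84518538]
0.56 0.07 [475.58941738 412.4535348 ]
```

View pics/e1.png

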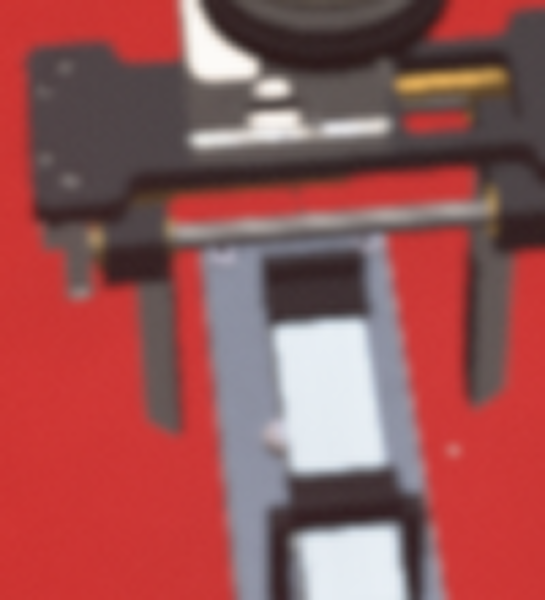

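Crop: the finger tips are at (165,432) and (485,402). They look about 35 mm higher than the reported TCP, or further along +y, so I cross-check with the top camera.

```bash
python3 - <<'E'
from h import *
from bench import robot,vision
b=vision.snapshot("side");a=vision.snapshot("top")
o=robot.get_obs();print(o["tool_pos"],o["joint_positions"].round(3),o["width"])
for n,s in(("side",b),("top",a)):
    p=world(s).reshape(-1,3);
    m=(abs(p[:,0]-.51)<.13)&(abs(p[:,1]+.232)<.06)&(p[:,2]>.092)&(p[:,2]<.3)&(s["z_map"].ravel()>0)
    q=p[m]*1000
    for z in range(90,300,15):
        r=q[(q[:,2]>=z)&(q[:,2]<z+15)]
        if len(r)>5: print(n,z,len(r),"x",np.percentile(r[:,0],[2,98]).round(),"y",np.percentile(r[:,1],[2,50,98]).round())
# columns down the left finger in the side view
W=world(b)
for v in range(322,360,3): print(v,[tuple((W[v,u]*1000).round().astype(int)) for u in(268,270,328,330)])
E
```

```text
[ 0.50949314 -0.23178633  0.0354746 ] [-0.528  0.173  1.548 -0.     1.42  -0.569] 0.09402818472824688
side 90 78 x [451. 568.] y [-245. -241. -226.]
side 105 92 x [452. 569.] y [-245. -240. -223.]
side 120 86 x [451. 568.] y [-245. -241. -231.]
side 135 86 x [451. 569.] y [-246. -241. -228.]
side 150 12 x [558. 562.] y [-240. -238. -226.]
side 165 118 x [431. 590.] y [-270. -264. -226.]
side 180 771 x [434. 588.] y [-270. -260. -210.]
side 195 657 x [425. 594.] y [-270. -254. -212.]
side 210 1782 x [423. 595.] y [-266. -243. -201.]
side 225 160 x [469. 526.] y [-255. -252. -237.]
side 240 104 x [468. 524.] y [-268. -265. -223.]
side 255 551 x [469. 544.] y [-270. -260. -210.]
side 270 216 x [479. 539.] y [-269. -261. -241.]
side 285 307 x [475. 542.] y [-270. -263. -240.]
top 165 30 x [426. 583.] y [-209. -200. -196.]
top 180 207 x [428. 582.] y [-266. -205. -196.]
top 195 635 x [418. 591.] y [-266. -224. -197.]
top 210 480 x [419. 591.] y [-266. -227. -199.]
top 225 19 x [465. 466.] y [-252. -233. -215.]
top 240 46 x [465. 475.] y [-266. -233. -201.]
top 255 205 x [466. 482.] y [-26
[... 1889 characters left out ...]
(458), np.int64(-244), np.int64(88)), (np.int64(561), np.int64(-240), np.int64(74)), (np.int64(574), np.int64(-179), np.int64(-2))]
352 [(np.int64(454), np.int64(-244), np.int64(80)), (np.int64(457), np.int64(-244), np.int64(80)), (np.int64(569), np.int64(-187), np.int64(0)), (np.int64(573), np.int64(-189), np.int64(2))]
355 [(np.int64(453), np.int64(-189), np.int64(3)), (np.int64(456), np.int64(-190), np.int64(3)), (np.int64(568), np.int64(-195), np.int64(1)), (np.int64(572), np.int64(-196), np.int64(1))]
358 [(np.int64(452), np.int64(-195), np.int64(2)), (np.int64(456), np.int64(-197), np.int64(3)), (np.int64(568), np.int64(-202), np.int64(0)), (np.int64(571), np.int64(-204), np.int64(3))]
```

Both cameras put the finger tips at z≈73 mm, while the arm reports 36 mm. I step down a little to test which is right.

```bash
cat >> h.py <<'E'
def tips(s,y0=-.242):
    W=world(s)
    for lo,hi in((.445,.468),(.552,.572)):
        m=(W[...,0]>lo)&(W[...,0]<hi)&(abs(W[...,1]-y0)<.012)&(W[...,2]>.015)&(W[...,2]<.14)
        q=W[m]*1000
        if len(q): print("tip z",q[:,2].min().round(),"y",np.median(q[:,1]).round(1),"x",np.percentile(q[:,0],[5,95]).round())
E
python3 -m crank '[[0,[0,0,0.005],[0,0,0]],[0,[0,0,0.005],[0,0,0]],[0,[0,0,0.005],[0,0,0]],[0,[0,0,0],[0,0,0]],[0,[0,0,0],[0,0,0]]]'
python3 - <<'E'
from h import *
from bench import robot,vision
tips(vision.snapshot("side"))
o=robot.get_obs();print(o["tool_pos"],o["wrist_force"])
E
```

```text
time: 4.0
tool_pos: [0.5088, -0.2314, 0.0192]
ee_rot: [-3.141, -0.0, 1.612]
wrist_force: [0.4, 0.2, -0.0]
width: 0.0941
finger_force: 0.0
tip z 55.0 y -243.1 x [450. 461.]
tip z 56.0 y -238.6 x [556. 567.]
[ 0.50907812 -0.23153547  0.01955737] [ 0.20477539  0.16916254 -0.00569479]
```

```bash
python3 -m crank '[[0,[0,0,0.004],[0,0,0]],[0,[0,0,0.004],[0,0,0]],[0,[0,0,0.004],[0,0,0]],[0,[0,0,0],[0,0,0]],[0,[0,0,0],[0,0,0]]]'
python3 -m crank '[[0,[0,0,0.003],[0,0,0]],[0,[0,0,0.003],[0,0,0]],[0,[0,0,0.003],[0,0,0]],[0,[0,0,0],[0,0,0]],[0,[0,0,0],[0,0,0]]]'
python3 - <<'E'
from h import *
from bench import robot,vision
s=vision.snapshot("side");tips(s)
o=robot.get_obs();print(o["tool_pos"],o["wrist_force"])
cv2.imwrite("pics/f1.png",cv2.resize(s["color"][285:385,240:350,::-1],(660,600),interpolation=2))
E
```

```text
time: 4.55
tool_pos: [0.5089, -0.2315, 0.0074]
ee_rot: [-3.141, -0.0, 1.612]
wrist_force: [-0.0, 0.4, -0.8]
width: 0.0941
finger_force: 0.0
time: 5.05
tool_pos: [0.509, -0.2315, -0.0015]
ee_rot: [-3.141, -0.0, 1.612]
wrist_force: [-0.8, -0.7, -1.2]
width: 0.0938
finger_force: 0.0
tip z 35.0 y -243.3 x [451. 462.]
tip z 34.0 y -238.6 x [556. 568.]
[ 0.50911564 -0.2315796  -0.00131207] [ 0.84510422  0.07581459 -0.52346188]
```

View pics/f1.png

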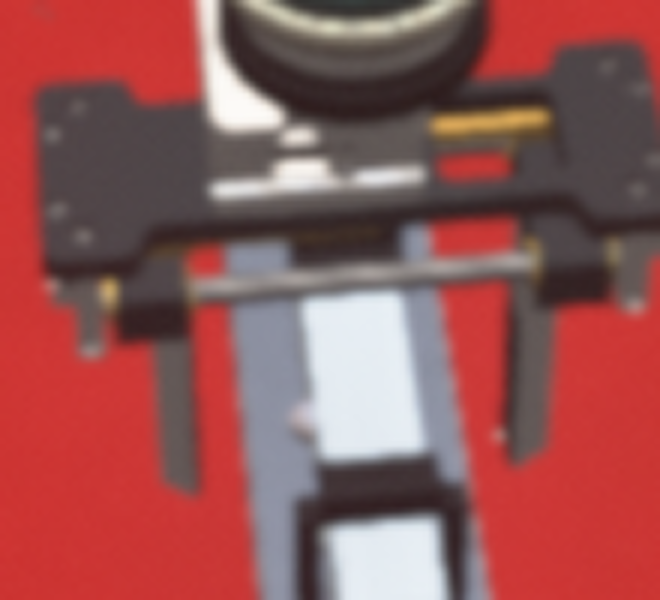

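The crop shows the fingers straddling sleeve and button with no contact, so the z readout is biased by about 34 mm (real z ≈ reading + 0.034). Now I pinch.

```bash
python3 -m crank '[[0,[0.0015,0,0.001],[0,0,0]],[1,[0,0,0],[0,0,0]],[1,[0,0,0],[0,0,0]],[1,[0,0,0],[0,0,0]],[1,[0,0,0],[0,0,0]],[1,[0,0,0],[0,0,0]],[1,[0,0,0],[0,0,0]],[1,[0,0,0],[0,0,0]]]';python3 -m crank '[[1,[0,0,0],[0,0,0]],[1,[0,0,0],[0,0,0]]]'
```

```text
time: 5.9
tool_pos: [0.509, -0.2301, -0.0023]
ee_rot: [3.142, 0.0, 1.612]
wrist_force: [0.2, -0.4, -0.7]
width: 0.0415
finger_force: 0.0
time: 6.1
tool_pos: [0.5125, -0.23, -0.0023]
ee_rot: [3.134, 0.001, 1.612]
wrist_force: [10.6, -0.9, -5.1]
width: 0.0299
finger_force: 30.0
```

```bash
python3 -m crank '[[1,[0,0.003,0],[0,0,0]],[1,[0,0,0],[0,0,0]]]'; python3 -m crank '[[1,[0.002,0,0],[0,0,0]],[1,[0.003,0,0],[0,0,0]],[1,[0.004,0,0],[0,0,0]],[1,[0.004,0,0],[0,0,0]],[1,[0,0,0],[0,0,0]]]'
```

```text
time: 6.3
tool_pos: [0.5123, -0.23, -0.0023]
ee_rot: [3.141, 0.0, 1.612]
wrist_force: [0.3, 0.1, -1.1]
width: 0.0297
finger_force: 30.0
time: 6.8
tool_pos: [0.5119, -0.2198, -0.0023]
ee_rot: [3.14, 0.005, 1.611]
wrist_force: [2.1, -1.9, -0.1]
width: 0.03
finger_force: 30.0
```

```bash
python3 - <<'E'
from h import *
from bench import vision,robot
s=vision.snapshot("side");g=s["color"].astype(int);W=world(s)
p=W[(W[...,2]>.079)&(W[...,2]<.09)&(abs(W[...,0]-.508)<.03)&(abs(W[...,1]+.22)<.1)];print(np.percentile(p[:,1],[2,50,98]))
q=p[p[:,1]>-.2];print("sliding lip",len(q),q.mean(0) if len(q) else 0)
print(robot.get_obs()["tool_pos"],robot.get_obs()["wrist_force"])
E
```

```text
[-0.2848747  -0.27820478 -0.17114586]
sliding lip 24 [ 0.51252147 -0.17254474  0.08167226]
[ 0.51181711 -0.21819432 -0.00224181] [ 1.72185876  1.12813742 -1.76404573]
```

```bash
python3 -m crank '[[1,[0.004,0,0],[0,0,0]],[1,[0.004,0,0],[0,0,0]],[1,[0.004,0,0],[0,0,0]],[1,[0.004,0,0],[0,0,0]],[1,[0.002,0,0],[0,0,0]],[1,[0.002,0,0],[0,0,0]],[1,[0.001,0,0],[0,0,0]],[1,[0,0,0],[0,0,0]]]'; python3 -m crank '[[1,[0.001,0,0],[0,0,0]],[1,[0,0,0],[0,0,0]],[1,[0,0,0],[0,0,0]]]'
```

```text
time: 7.65
tool_pos: [0.5109, -0.1957, -0.0023]
ee_rot: [3.141, 0.0, 1.612]
wrist_force: [1.7, -1.9, -1.7]
width: 0.0298
finger_force: 30.0
time: 7.95
tool_pos: [0.5108, -0.1949, -0.0023]
ee_rot: [3.141, 0.0, 1.612]
wrist_force: [3.2, -1.7, -3.1]
width: 0.0297
finger_force: 30.0
```

```bash
cat > lk.py <<'E'
from h import *
from bench import vision,robot
s=vision.snapshot("side");W=world(s)
p=W[(W[...,2]>.078)&(W[...,2]<.09)&(abs(W[...,0]-.508)<.018)&(abs(W[...,1]+.19)<.1)]
q=p[p[:,1]>-.2];print("sliding lip",len(q),q.mean(0) if len(q) else 0)
o=robot.get_obs();print(o["tool_pos"],o["wrist_force"],o["width"])
E
python3 lk.py
```

```text
sliding lip 42 [ 0.51357729 -0.1505582   0.08212789]
[ 0.51081798 -0.19496862 -0.00223406] [ 2.7392575  -1.75518796 -1.43856361] 0.02974626810548946
```

```bash
python3 -m crank '[[1,[0.001,0,0],[0,0,0]],[1,[0,0,0],[0,0,0]],[1,[0,0,0],[0,0,0]]]'; python3 -m crank '[[1,[0.001,0,0],[0,0,0]],[1,[0,0,0],[0,0,0]],[1,[0,0,0],[0,0,0]]]'
```

```text
time: 8.3
tool_pos: [0.5108, -0.194, -0.0022]
ee_rot: [3.141, 0.0, 1.612]
wrist_force: [2.7, -0.8, -1.7]
width: 0.0297
finger_force: 30.0
time: 8.6
tool_pos: [0.5107, -0.193, -0.0022]
ee_rot: [3.141, 0.0, 1.612]
wrist_force: [4.6, -1.4, -1.5]
width: 0.0298
finger_force: 30.0
```

```bash
python3 - <<'E'
from h import *
from bench import vision
s=vision.snapshot("side");np.savez("side3.npz",**s)
cv2.imwrite("pics/g1.png",cv2.resize(s["color"][295:385,245:345,::-1],(660,594),interpolation=2))
E
```

```text
(no output)
```

View pics/g1.png

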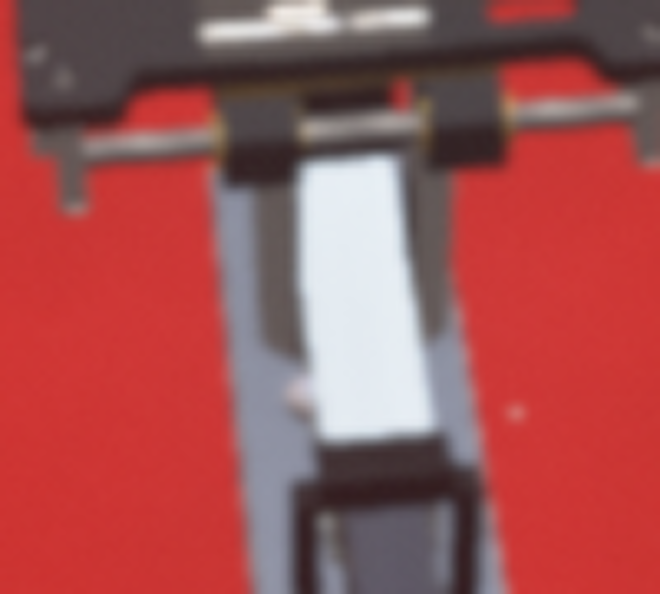

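The button is out again at (300,395), clear of the fingers, in the next hole. I release, rise, and re-measure the stand and pack from both cameras.

```bash
python3 -m crank '[[1,[-0.001,0,0],[0,0,0]],[0,[0,0,0],[0,0,0]],[0,[0,0,0],[0,0,0]],[0,[0,0,0],[0,0,0]],[0,[0,0,0],[0,0,0]],[0,[0,0,-0.02],[0,0,0]],[0,[0,0,-0.04],[0,0,0]],[0,[0,0,-0.04],[0,0,0]]]'; python3 -m crank '[[0,[0.04,0,-0.04],[0,0,0]],[0,[0.04,0,0],[0,0,2.5]],[0,[0.04,0,0],[0,0,2.5]],[0,[0.04,0,0],[0,0,2.5]],[0,[0.04,0,0],[0,0,2.5]],[0,[0.04,0,0],[0,0,2.5]],[0,[0.02,0,0],[0,0,0]]]'
cat > lk2.py <<'E'
from h import *
from bench import vision,robot
def go(save=None):
    for n in("side","top"):
        s=vision.snapshot(n);W=world(s);g=s["color"].astype(int)
        if save: np.savez(save+n+".npz",**s)
        dark=(g.max(-1)<110)&(s["z_map"]>0)
        p=W[dark&(abs(W[...,0]-.545)<.06)&(abs(W[...,1]-.13)<.09)&(W[...,2]>.004)&(W[...,2]<.02)]
        if len(p)>50: print(n,"pack",rect(p),len(p))
        p=W[(W[...,2]>.078)&(W[...,2]<.088)&(abs(W[...,0]-.51)<.03)&(W[...,1]>-.31)&(W[...,1]<-.1)]
        if len(p): print(n,"lips",rect(p),"y split",[np.percentile(q[:,1],[3,50,97]).round(4).tolist() for q in(p[p[:,1]<-.2],p[p[:,1]>-.2]) if len(q)])
if __name__=="__main__":
    go("k");o=robot.get_obs();print(o["tool_pos"],o["ee_rot"][2]*57.3);print(togo(o,[.545,.1305,.07],79.8))
E
python3 lk2.py
```

```text
time: 9.45
tool_pos: [0.5093, -0.1934, 0.0977]
ee_rot: [-3.138, -0.002, 1.612]
wrist_force: [1.4, 0.0, 0.6]
width: 0.0821
finger_force: 0.0
time: 10.15
tool_pos: [0.5214, 0.0634, 0.1331]
ee_rot: [-3.141, -0.001, 1.396]
wrist_force: [-1.3, -0.5, -0.1]
width: 0.0943
finger_force: 0.0
side pack (array([546.2, 129.8]), 122.6, 43.2, 79.7) 615
side lips (array([ 511.3, -211.7]), 146.0, 34.7, 93.0) y split [[-0.284, -0.2817, -0.2767], [-0.1554, -0.1452, -0.1395]]
top pack (array([547. , 149.8]), 77.6, 44.0, 80.1) 211
top lips (array([ 507.7, -212.3]), 143.6, 35.8, 92.5) y split [[-0.2839, -0.2803, -0.2773], [-0.1465, -0.1432, -0.1404]]
[0.52152224 0.06291589 0.13287206] 80.09946941958212
(array([0.0706, 0.0115, 0.0629]), array([-0.04, -0.02,  0.29]))
```

```bash
python3 -m crank '[[0,[0.035,0.006,0],[0,0,0]],[0,[0.035,0.0055,0],[0,0,0]],[0,[0,0,0.04],[0,0,0]],[0,[0,0,0.04],[0,0,0]],[0,[0,0,0.033],[0,0,0]],[0,[0,0,0.02],[0,0,0]],[0,[0,0,0],[0,0,0]],[0,[0,0,0],[0,0,0]]]'
python3 - <<'E'
from h import *
from bench import vision,robot
s=vision.snapshot("side");W=world(s)
for lo,hi in((.482,.502),(.588,.612)):
    m=(W[...,0]>lo)&(W[...,0]<hi)&(abs(W[...,1]-.12)<.02)&(W[...,2]>.012)&(W[...,2]<.14)
    q=W[m]*1000
    if len(q): print("tip z",q[:,2].min().round(),"y",np.percentile(q[:,1],[5,50]).round(1),"x",np.percentile(q[:,0],[5,95]).round())
o=robot.get_obs();print(o["tool_pos"],togo(o,[.5455,.130,-.03],79.8))
E
```

```text
time: 11.05
tool_pos: [0.5456, 0.1264, 0.0003]
ee_rot: [-3.141, 0.0, 1.393]
wrist_force: [0.2, -0.7, 0.9]
width: 0.094
finger_force: 0.0
tip z 38.0 y [123.5 127.1] x [486. 499.]
tip z 38.0 y [104.3 108.1] x [591. 602.]
[0.54665254 0.12672868 0.00152882] (array([ 0.003 , -0.0018,  0.0315]), array([ 0.13, -0.02,  0.01]))
```

```bash
python3 -m crank '[[0,[0.003,-0.001,0.01],[0,0,0]],[0,[0,0,0.01],[0,0,0]],[0,[0,0,0.008],[0,0,0]],[0,[0,0,0.002],[0,0,0]],[0,[0,0,0],[0,0,0]],[0,[0,0,0],[0,0,0]]]'; python3 -m crank '[[0,[0,0,0.002],[0,0,0]],[0,[0,0,0],[0,0,0]]]'
python3 - <<'E'
from h import *
from bench import vision,robot
s=vision.snapshot("side");W=world(s)
for lo,hi in((.482,.502),(.588,.612)):
    m=(W[...,0]>lo)&(W[...,0]<hi)&(abs(W[...,1]-.12)<.02)&(W[...,2]>.0055)&(W[...,2]<.14)
    q=W[m]*1000
    if len(q): print("tip z",np.sort(q[:,2])[:4].round(),"y",np.percentile(q[:,1],[5,50]).round(1))
o=robot.get_obs();print(o["tool_pos"],o["wrist_force"])
E
```

```text
time: 11.7
tool_pos: [0.5452, 0.1305, -0.0299]
ee_rot: [3.141, 0.0, 1.394]
wrist_force: [-0.2, -0.0, -0.2]
width: 0.094
finger_force: 0.0
time: 11.9
tool_pos: [0.5451, 0.1305, -0.0319]
ee_rot: [3.141, 0.0, 1.394]
wrist_force: [-0.7, 0.4, -0.2]
width: 0.0941
finger_force: 0.0
tip z [6. 8. 8. 8.] y [106.6 128.8]
tip z [ 6.  8. 10. 12.] y [105.3 112.1]
[ 0.54511727  0.13045182 -0.0318764 ] [0.1968724  0.20962183 0.31150802]
```

```bash
python3 -m crank '[[1,[0,0,0],[0,0,0]],[1,[0,0,0],[0,0,0]],[1,[0,0,0],[0,0,0]],[1,[0,0,0],[0,0,0]],[1,[0,0,0],[0,0,0]],[1,[0,0,0],[0,0,0]],[1,[0,0,0],[0,0,0]],[1,[0,0,0],[0,0,0]]]'; python3 -m crank '[[1,[0,0,-0.005],[0,0,0]],[1,[0,0,-0.02],[0,0,0]],[1,[0,0,-0.03],[0,0,0]],[1,[0,0,-0.03],[0,0,0]],[1,[0,0,-0.03],[0,0,0]],[1,[0,0,-0.03],[0,0,0]],[1,[0,0,0],[0,0,0]]]'
python3 - <<'E'
from h import *
from bench import robot
o=robot.get_obs();print(o["tool_pos"],o["width"],togo(o,[.5115,-.212,.113],92.4))
E
```

```text
time: 12.75
tool_pos: [0.5451, 0.1304, -0.032]
ee_rot: [3.141, 0.0, 1.394]
wrist_force: [-0.6, -0.4, 0.2]
width: 0.0457
finger_force: 30.0
time: 13.45
tool_pos: [0.5483, 0.131, 0.1189]
ee_rot: [3.131, -0.003, 1.394]
wrist_force: [1.1, 1.2, -0.2]
width: 0.0453
finger_force: 30.0
[0.54832775 0.13097216 0.11890759] 0.045348729086906854 (array([-0.3441,  0.0241,  0.005 ]), array([  0.6 ,  -0.12, -12.54]))
```

```bash
python3 -m crank '[[1,[-0.02,0.002,0],[0,0,0]],[1,[-0.035,0.002,0],[0,0,0]],[1,[-0.035,0.002,0],[0,0,0]],[1,[-0.035,0.002,0],[0,0,0]],[1,[-0.035,0.002,0],[0,0,0]],[1,[-0.035,0.002,0],[0,0,0]],[1,[-0.035,0.002,0],[0,0,0]],[1,[-0.035,0.003,0],[0,0,0]]]'; python3 -m crank '[[1,[-0.035,0.003,0],[0,0,0]],[1,[-0.025,0.002,0],[0,0,0]],[1,[-0.015,0.002,0],[0,0,-3.5]],[1,[-0.004,0,0],[0,0,-3.5]],[1,[0,0,0],[0,0,-3.5]],[1,[0,0,0],[0,0,-2]],[1,[0,0,0],[0,0,0]],[1,[0,0,0],[0,0,0]]]'
cat > lk3.py <<'E'
from h import *
from bench import robot,vision
o=robot.get_obs();print(o["tool_pos"],o["width"],o["wrist_force"],togo(o,[.5115,-.212,.113],92.4))
for n in("side","top"):
    s=vision.snapshot(n);W=world(s);g=s["color"].astype(int)
    z0=o["tool_pos"][2]+.035+.003
    dark=(g.max(-1)<100)
    p=W[dark&(abs(W[...,2]-z0)<.009)&(abs(W[...,0]-.51)<.027)&(abs(W[...,1]+.21)<.09)]
    if len(p)>10: print(n,"pack",len(p),rect(p),"y",np.percentile(p[:,1],[1,99]).round(4),"z",np.percentile(p[:,2],[5,50,95]).round(4))
    cv2.imwrite(f"pics/h_{n}.png",cv2.resize(s["color"][275:400,240:350,::-1] if n=="side" else s["color"][215:310,370:510,::-1],None,fx=5,fy=5,interpolation=2))
E
python3 lk3.py
```

```text
time: 14.25
tool_pos: [0.5138, -0.1344, 0.1113]
ee_rot: [-3.139, -0.0, 1.394]
wrist_force: [0.8, -0.5, -1.5]
width: 0.0456
finger_force: 30.0
time: 15.05
tool_pos: [0.5077, -0.2121, 0.1119]
ee_rot: [-3.14, -0.001, 1.611]
wrist_force: [-0.2, -0.7, -0.5]
width: 0.0455
finger_force: 30.0
[ 0.50770504 -0.21208285  0.1118507 ] 0.04550630864664437 [-0.1521425  -0.66569899 -0.4933458 ] (array([-0.0001,  0.0038, -0.0012]), array([-0.1 , -0.05, -0.09]))
side pack 1331 (array([ 510.4, -213.4]), 122.0, 51.8, 89.2) y [-0.2713 -0.1548] z [0.1517 0.1544 0.1566]
top pack 339 (array([ 504.3, -174.5]), 46.2, 40.5, 93.3) y [-0.1939 -0.1515] z [0.1491 0.1528 0.1564]
```

View pics/h_side.png

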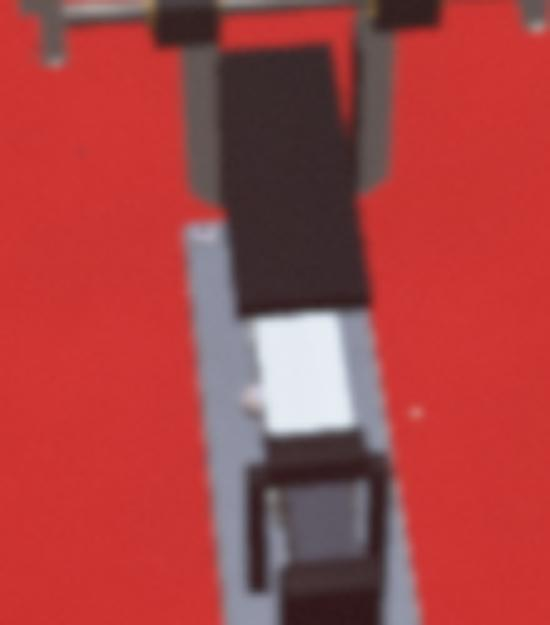

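The crop shows the pack held level over the sleeve, its near end at (300,310), and the button out at (252,400). The pack top is at about 154 mm, so I descend about 70 mm.

```bash
python3 -m crank '[[1,[0.0005,0.0035,0.01],[0,0,0]],[1,[0,0,0.02],[0,0,0]],[1,[0,0,0.015],[0,0,0]],[1,[0,0,0.005],[0,0,0]],[1,[0,0,0],[0,0,0]],[1,[0,0,0],[0,0,0]]]'
python3 lk3.py
```

```text
time: 15.75
tool_pos: [0.5121, -0.2119, 0.0634]
ee_rot: [3.141, 0.0, 1.612]
wrist_force: [-1.1, -0.5, -1.0]
width: 0.0454
finger_force: 30.0
[ 0.51211301 -0.21191385  0.06342147] 0.045427735369522514 [-1.07923501 -0.47053062 -0.97133689] (array([-0.0001, -0.0006, -0.0496]), array([ 0.03,  0.03, -0.04]))
side pack 1282 (array([ 511.1, -212.3]), 120.4, 51.6, 90.1) y [-0.2709 -0.155 ] z [0.1031 0.1061 0.1085]
top pack 327 (array([ 506.8, -173.4]), 45.4, 45.1, 91.1) y [-0.1923 -0.1514] z [0.1003 0.1041 0.1076]
```

```bash
python3 -m crank '[[1,[0,0,0.006],[0,0,0]],[1,[0,0,0.006],[0,0,0]],[1,[0,0,0.004],[0,0,0]],[1,[0,0,0.001],[0,0,0]],[1,[0,0,0],[0,0,0]],[1,[0,0,0],[0,0,0]]]';for i in 1 ; do :; done; python3 -m crank '[[1,[0,0,0.001],[0,0,0]],[1,[0,0,0],[0,0,0]],[1,[0,0,0],[0,0,0]]]'; python3 -m crank '[[1,[0,0,0.001],[0,0,0]],[1,[0,0,0],[0,0,0]],[1,[0,0,0],[0,0,0]]]'
python3 lk3.py
```

```text
time: 16.45
tool_pos: [0.5119, -0.2118, 0.0461]
ee_rot: [3.141, 0.0, 1.612]
wrist_force: [-0.3, -0.7, 0.1]
width: 0.0455
finger_force: 30.0
time: 16.75
tool_pos: [0.5118, -0.2118, 0.0451]
ee_rot: [3.141, 0.0, 1.612]
wrist_force: [0.1, -0.6, -0.9]
width: 0.0454
finger_force: 30.0
time: 17.05
tool_pos: [0.5117, -0.2118, 0.044]
ee_rot: [-3.141, 0.0, 1.612]
wrist_force: [-0.6, 1.3, 0.1]
width: 0.0456
finger_force: 30.0
[ 0.51173509 -0.21175162  0.04397818] 0.04558634900630872 [-0.56560565  1.32501889  0.10922525] (array([-0.0002, -0.0003, -0.069 ]), array([-0.01,  0.  , -0.05]))
side pack 1539 (array([ 509.4, -213.7]), 145.0, 52.8, 92.5) y [-0.284  -0.1438] z [0.0765 0.0863 0.0889]
top pack 367 (array([ 507.4, -211.3]), 140.0, 45.2, 91.8) y [-0.1923 -0.1416] z [0.0772 0.084  0.0881]
```

Top at ~86 mm, with 84 mm meaning seated; I go down in 0.5–1 mm steps until it touches.

```bash
python3 -m crank '[[1,[0,0,0.001],[0,0,0]],[1,[0,0,0],[0,0,0]],[1,[0,0,0],[0,0,0]]]'; python3 -m crank '[[1,[0,0,0.001],[0,0,0]],[1,[0,0,0],[0,0,0]],[1,[0,0,0],[0,0,0]]]';  python3 -m crank '[[1,[0,0,0.0005],[0,0,0]],[1,[0,0,0],[0,0,0]],[1,[0,0,0],[0,0,0]]]'
```

```text
time: 17.45
tool_pos: [0.5118, -0.2118, 0.043]
ee_rot: [-3.142, 0.0, 1.612]
wrist_force: [-0.6, -0.5, 0.7]
width: 0.0452
finger_force: 30.0
time: 17.75
tool_pos: [0.5118, -0.2118, 0.042]
ee_rot: [3.142, 0.0, 1.612]
wrist_force: [-0.1, -0.7, -0.9]
width: 0.0459
finger_force: 30.0
time: 18.05
tool_pos: [0.5118, -0.2118, 0.042]
ee_rot: [3.141, 0.0, 1.612]
wrist_force: [-0.5, 0.9, 2.5]
width: 0.0459
finger_force: 30.0
```

```bash
python3 -m crank '[[1,[0,0,0.0005],[0,0,0]],[1,[0,0,0],[0,0,0]],[1,[0,0,0],[0,0,0]]]'; python3 lk3.py
```

```text
time: 18.35
tool_pos: [0.5118, -0.2118, 0.042]
ee_rot: [3.141, 0.0, 1.612]
wrist_force: [-2.0, 1.4, 4.6]
width: 0.0452
finger_force: 30.0
[ 0.5118311  -0.21179621  0.04198159] 0.045165044886737234 [-2.01165705  1.39469581  4.61077702] (array([-0.0002, -0.0003, -0.071 ]), array([ 0.02,  0.02, -0.04]))
side pack 1551 (array([ 509.3, -213.9]), 144.7, 52.6, 92.2) y [-0.2843 -0.1446] z [0.0757 0.0845 0.0871]
top pack 371 (array([ 507.7, -210.9]), 140.2, 45.0, 91.6) y [-0.1915 -0.142 ] z [0.0746 0.0825 0.0862]
```

Contact (4.6 N), with the top at ~84 mm: seated. I release gently and withdraw.

```bash
python3 -m crank '[[0.45,[0,0,-0.0005],[0,0,0]],[0.4,[0,0,0],[0,0,0]],[0.3,[0,0,0],[0,0,0]],[0.2,[0,0,0],[0,0,0]],[0.2,[0,0,0],[0,0,0]],[0.2,[0,0,-0.02],[0,0,0]],[0.2,[0,0,-0.04],[0,0,0]],[0.2,[0,0,-0.04],[0,0,0]]]'; python3 -m crank '[[0.2,[0.03,0,-0.03],[0,0,0]],[0.2,[0.04,0,0],[0,0,0]],[0.2,[0.04,0,0],[0,0,0]],[0.2,[0.04,0,0],[0,0,0]],[0.2,[0.04,0,0],[0,0,0]],[0.2,[0.04,0,0],[0,0,0]],[0.2,[0,0,0],[0,0,0]]]'
python3 - <<'E'
from h import *
from bench import vision
A=[]
for n,r in(("top",(225,300,380,510)),("side",(290,420,250,345))):
    s=vision.snapshot(n);W=world(s);g=s["color"].astype(int)
    p=W[(g.max(-1)<100)&(abs(W[...,2]-.084)<.004)&(abs(W[...,0]-.51)<.03)&(abs(W[...,1]+.21)<.055)]
    c=np.linalg.lstsq(np.c_[p[:,:2]-[.51,-.21],np.ones(len(p))],p[:,2],rcond=None)[0];print(n,len(p),"tilt,z",c.round(4),rect(p))
    A.append(cv2.resize(s["color"][r[0]:r[1],r[2]:r[3]],(int(400*(r[3]-r[2])/(r[1]-r[0])*(.7 if n=="top" else 1)),int(400*(.7 if n=="top" else 1))),interpolation=2))
h=np.zeros((400,A[0].shape[1]+A[1].shape[1],3),np.uint8);h[:A[0].shape[0],:A[0].shape[1]]=A[0];h[:,A[0].shape[1]:]=A[1]
print(h.shape);cv2.imwrite("pics/z1.png",h[:,:,::-1])
E
```

```text
time: 19.25
tool_pos: [0.511, -0.2114, 0.1415]
ee_rot: [-3.139, -0.001, 1.612]
wrist_force: [0.4, 0.2, 0.0]
width: 0.075
finger_force: 0.0
time: 19.95
tool_pos: [0.5019, 0.0223, 0.1717]
ee_rot: [3.141, -0.002, 1.618]
wrist_force: [0.2, -0.6, 0.9]
width: 0.0753
finger_force: 0.0
top 876 tilt,z [-0.0011  0.0022  0.0832] (array([ 507.9, -210.2]), 111.1, 44.5, 92.6)
side 1135 tilt,z [0.0002 0.0015 0.0847] (array([ 510.9, -210.3]), 111.3, 44.8, 92.4)
(400, 777, 3)
```

View pics/z1.png

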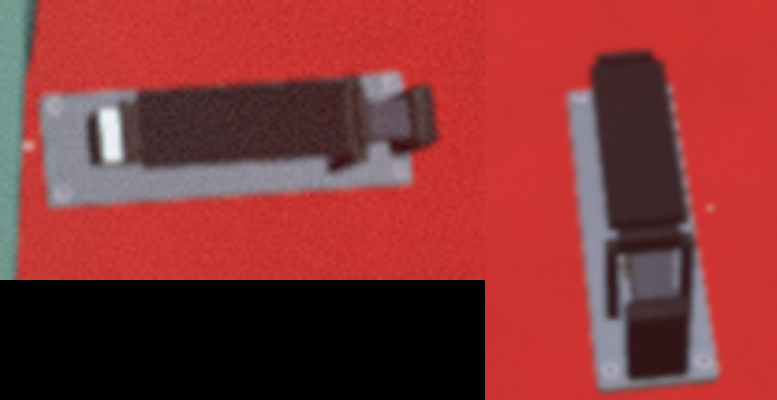

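The final picture shows the pack flat between the lips (top view x≈138–350). Its top is level at 84 mm and its yaw matches the stand's. I hand the job in.

```bash
python3 -c "
from bench import robot
print(robot.close_job())"
```

```text
the job is handed in; nothing more can be done
None
```

I slid the sleeve out to the next hole, where the button snapped out again, set the middle-sized pack down flat on the two rests between their lips, left the carton untouched, and handed the job in at about 20 s; no verdict came back.

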